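# Lock the food pan's lid with its T-key

### The arm

A 6-joint arm with a two-finger parallel gripper is mounted at the origin on the work surface. World frame = base frame: x ahead of the robot, y to its left, z up, the work surface at z = 0. Lengths are in mm, angles in rad, forces in N, time in s.
With the tool pointing down it reaches from about 425 to 950 mm from the base axis. Payload 14.7 kg.
Tool frame: the origin (TCP) lies on the mounting face of the last link; the fingertips stand 173 mm ahead of it and the grasp point (between the pads) lies 155 mm ahead of it; z points along the fingers, y is the line along which they close (so a half turn about z gives the same grasp; the last joint's range is limited). The gripper opens to 85 mm and grips with 20 to 120 N. Pads are 22 mm wide; open, the fingers measure 114 mm over their backs; the gripper's body (76 mm by 85 mm) begins 54 mm behind the grasp point. The pads swing forward as they close: fully open they stand 13 mm farther back than shut.
Start: joints at [-0.047, 0.48, 1.596, -0, 1.065, -0.047], TCP at [649.995, 0.021, 404.697] pointing down, gripper open.
Joint ranges: [-2.75, 2.75], [-0.82, 2.05], [0.23, 2.67], [-1.56, 4.7], [0.09, 2.69], [-2.92, 2.92]. Speed limits (rad/s): [1.89, 1.89, 2.39, 3.01, 3.01, 3.01].

### API

Orientations are given as a 3x3 rotation matrix whose columns are the frame's x, y, z axes.
In Python, from bench import read_state, get_image, hand_in gives the robot as it stands. The module is installed in compiled form; this text tells all that it offers.
- The arm moves only by the shell command python3 -m creep 'ROWS' [FORCE]. ROWS is JSON, a list of rows, each a list of 3 entries, a list of its own where there are three numbers: the shift along the tool's x, y, z in mm, then the turn, a rotation vector about the tool's x, y, z in degrees, then the closure in counts, from 0 (fully open) to 255 (shut). In form: [[[tx, ty, tz], [wx, wy, wz], hand], ...]. A call has 1 to 20 rows; each row shifts and turns the commanded pose from where the row before left it, along the tool's axes as they then stand; what a row does not reach is not made up. A row lasts 1/10 s, in which the tool goes at most 50 mm and 8.59 degrees, less where a joint would pass 70% of its speed; a pose out of reach is approached as far as the arm can. A call is refused whole if a number of a shift passes 50 or a number of a turn 8.59, either way. A call with a gripper value outside its range is refused whole. The fingers move at their own pace and stop on an object; FORCE is the grip in N (left out, the last holds). Time passes only in rows, so rows that do not move let the fingers close. It gives the time, the measured TCP pose, the force, the opening and the grip force at its end, in the units of the state.
- read_state(): the state, without advancing time (a new reading comes with each control period).
- get_image(name): name is "scene" or "side" or "wrist"; returns a dict with "color" (420x560x3 uint8, red, green, blue), "range_z" (420x560 float32, mm along the optical axis (not along the pixel's ray), 0 where there is no reading), "K" (3x3 intrinsics, pixels), "distortion" ([k1, k2, p1, p2, k3] as OpenCV has them; the pictures are not rectified), "view" (4x4, takes a point from world to camera coordinates). Camera axes: x right, y down, z forward; pixel columns grow to the right and rows downward; lengths in mm; the calibration is good to about 2 mm. A picture is of the moment at which its call begins.
- hand_in(): hands the job in; it is judged then, once.
The state is a dict: "clock": time; "joints": joint angles; "joint_velocities": joint speeds; "tau": joint torques, N m; "position": TCP position; "tool_rot": TCP orientation; "wrist_force": force on the tool from outside, world axes, zero at the start; "moment": the same for the moment, N m; "opening": opening from 0.0 (shut) to 1.0 (fully open); "grasp_force": force on a finger pad.
Only numpy, scipy, OpenCV 4.12 (cv2) and the standard library are available. Lean on these libraries where they do the work, as an engineer would, in place of code of your own. Each camera call takes 0.05 s, during which the arm holds its last target. There are 200 camera calls.

### The job

Take the red-handled T-key out of its white stand, pass its crossbar through the slot in the yellow lock plate on the food pan's lid, push it down against the spring, give it a quarter turn (either way) and let the spring lift it into its catch, so that it stays locked and upright by itself when you let go. The plate sits up to 3 cm from the red index marks, towards the blue strip, so feel for the slot gently, without ramming the lid, and leave the bowls, jar, jug, spoon and bag clips where they are.

Things in the scene. Friction and masses are not known exactly. Their poses are not given: they have to be found in the camera images.
- key_grip (a point): Centre of the red handle of the upright steel T-key (about 90 g). The handle is a flat block 46 mm long (key's x axis), 14 mm thick (y), 42 mm high (z); pinch it across its thickness from above. A round collar, 32 mm across and 4 mm thick, has its underside 41 mm below this point; between them is a 12 mm neck.
- key_foot (a point): Centre of the underside of the T-key's crossbar, 66 mm below the handle's centre. The crossbar is 40 mm long along the key's x (parallel to the handle), 8 mm wide and 8 mm high, on a 7.6 mm shaft below the collar. At the start the key hangs by its collar in the stand and must rise more than 26 mm to come free.
- stand: White plastic block, 90 x 60 x 34 mm, fixed to the table, with a 45 x 13 mm hole 30 mm deep in its top; origin at the centre of its underside, x along the hole.
- carrier: Stainless half-size food pan with a clipped lid, 265 mm (x) by 325 mm (y), lid top 98 mm above the table; fixed. Origin at the centre of its underside. Two dark rails on the lid, 102 mm apart along its x, guide the yellow lock plate and rise to 110 mm; a blue strip lies along the lid's +y edge.
- lock (a point): Point midway between the red index marks on the rails, at the height of the top face of the yellow lock plate (112 mm above the table); axes as the pan's. The plate is 92 x 98 mm; its slot, 46 mm along x by 11 mm along y, goes right through. The slot's centre lies 4 to 28 mm from this point along +y (to the blue strip); that is not measured. In x and height it is true. The plate does not slide.
- catch (a point): Height where the crossbar's underside ends up when locked, crossbar along y: 14 mm below the plate's top and right under this same slot, in a 16 mm wide recess, held up by 5 N of spring. Depths below the plate top: from 10 mm it meets the sprung pad (4 N, plus 0.45 N per mm); from 19 mm it can turn; at 25 mm the collar rests on the plate. This point is below the index marks, not the slot.
- bowl1_at (a point): Steel bowl, 110 mm across, 45 mm high, loose, not part of the job; point 20 mm above its underside's centre.
- bowl2_at (a point): Steel bowl, 110 mm across, 45 mm high, loose, not part of the job; point 20 mm above its underside's centre.
- bowl3_at (a point): Steel bowl, 110 mm across, 45 mm high, loose, not part of the job; point 20 mm above its underside's centre.
- jar_at (a point): Amber spice jar, 56 mm across, 85 mm high, loose, not part of the job; point 20 mm above its underside's centre.
- jug_at (a point): Yellow jug, 80 mm across, 200 mm high, loose, not part of the job; point 20 mm above its underside's centre.
- spoon_at (a point): Steel spoon, 200 mm long along x, lying flat, loose, not part of the job; point 20 mm above its underside's centre.
- clip1_at (a point): Purple bag clip, a bar 200 x 12 x 10 mm, loose, not part of the job; point 20 mm above its underside's centre.
- clip2_at (a point): Blue bag clip, a bar 200 x 12 x 10 mm, loose, not part of the job; point 20 mm above its underside's centre.
Things that resemble listed ones, but are neither listed nor needed, are in the scene too. What is meant by the part that bears key_grip is not purple, and is the smaller of those in its own colour.

How it is judged (in metres and radians):
On the way, in this order (a step that is already met when the one before it is completed fails the run):
1. the key is lifted out of its stand (height (world z) of key_grip above 0.115 m), for 0.1 s.
2. the crossbar has gone down through the slot, lined up with it (x of key_grip in the frame of lock between -0.012 and 0.012 m and y of key_grip in the frame of lock between -0.004 and 0.036 m and z of key_grip in the frame of lock below 0.058 m and angle between the x axis of key_grip and the x axis of lock, either way round below 0.2 rad), for 0.1 s.
At the end, for the whole second after the job is handed in: The key stands upright (within 10 degrees) in the lock plate, its crossbar a quarter turn from the slot (within 17 degrees), sprung up into the recess (handle centre 48.5 to 55.5 mm above the plate), within 12 mm of the index point along x and -4 to 36 mm from it along y, released (x of key_grip in the frame of lock between -0.012 and 0.012 m and y of key_grip in the frame of lock between -0.004 and 0.036 m and z of key_grip in the frame of lock between 0.0485 and 0.0555 m and angle between the x axis of key_grip and the y axis of lock, either way round below 0.3 rad and angle between key_grip's own z axis and vertical below 0.17 rad); the robot touches nothing.
It fails at once if the pan, its lid or its lock plate is pushed with more than 45 N (contact force between carrier and anything else above 45 N).
It fails at once if a bowl, the jar, the jug, the spoon or a bag clip is moved by more than 25 mm (distance of any of bowl1_at, bowl2_at, bowl3_at, jar_at, jug_at, spoon_at, clip1_at, clip2_at from where it was at the start of the episode above 0.025 m).
It also fails if it takes over 72 s, if anything falls off the work surface, if the arm or the gripper's body presses on something with over 40 N, if the wrist force passes 120 N, or if a joint passes its speed limit or range.

## Working session

There is one attempt and no reset: what is moved stays moved. The work goes in short steps, Python scripts to look and compute and a shell command to move; the robot and the scene stay as the last step left them, time stands still between calls to the robot, and variables do not carry over. Pictures are saved under pics/ and viewed, at most 10 in all, crops included, and the job is handed in when it is done.

```bash
mkdir -p pics; cat > h.py <<'E'
import numpy as np,cv2
from bench import read_state,get_image
def cast(im,px,z):
    "pixels -> world points on plane z (mm)"
    p=cv2.undistortPoints(np.array(px,float).reshape(-1,1,2),im["K"],np.array(im["distortion"],float)).reshape(-1,2)
    R=im["view"][:3,:3];t=im["view"][:3,3];c=-R.T@t
    d=np.c_[p,np.ones(len(p))]@R
    return c+d*((z-c[2])/d[:,2])[:,None]
def depthpt(im,u,v):
    z=im["range_z"][v,u];p=cv2.undistortPoints(np.array([[[u,v]]],float),im["K"],np.array(im["distortion"],float))[0,0]
    R=im["view"][:3,:3];t=im["view"][:3,3]
    return R.T@(np.array([p[0]*z,p[1]*z,z])-t)
def project(im,P):
    R=im["view"][:3,:3]
    return cv2.projectPoints(np.array(P,float).reshape(-1,1,3),cv2.Rodrigues(R)[0],im["view"][:3,3],im["K"],np.array(im["distortion"],float))[0].reshape(-1,2)
def save(im,n): cv2.imwrite("pics/"+n,im[...,::-1] )
E
python3 - <<'E'
from h import *
a={n:get_image(n) for n in("scene","side","wrist")}
import pickle;pickle.dump(a,open("a.pkl","wb"))
save(a["scene"]["color"],"scene.png");save(a["side"]["color"],"side.png")
save(a["wrist"]["color"],"wrist.png")
for n in a: print(n,(-a[n]["view"][:3,:3].T@a[n]["view"][:3,3]).round(),a[n]["view"][:3,:3].round(2).tolist())
print(read_state())
E
```

```text
scene [1298.  349.  686.] [[-0.59, 0.81, 0.02], [0.45, 0.35, -0.82], [-0.67, -0.48, -0.57]]
side [ 202. -953.  597.] [[0.9, -0.43, 0.01], [-0.2, -0.44, -0.87], [0.38, 0.79, -0.49]]
wrist [650.  85. 371.] [[1.0, 0.0, -0.0], [0.0, -0.95, 0.33], [-0.0, -0.33, -0.95]]
{'clock': 0.15, 'joints': array([-4.66315772e-02,  4.80714665e-01,  1.59671417e+00,  1.64117621e-05,
        1.06512580e+00, -4.66011627e-02]), 'joint_velocities': array([ 0.00111708, -0.00051173, -0.00234376, -0.00228659,  0.00121167,
        0.00113064]), 'tau': array([-4.27572886e-04, -9.51149726e+01, -4.30458927e+01, -2.65440685e-04,
        8.19593843e-03, -1.37463962e-04]), 'position': array([6.49851808e+02, 1.02248593e-02, 4.04207881e+02]), 'tool_rot': array([[ 3.83996650e-05,  9.99999538e-01, -9.60264702e-04],
       [ 9.99999998e-01, -3.83428497e-05,  5.91845958e-05],
       [ 5.91477492e-05, -9.60266973e-04, -9.99999537e-01]]), 'wrist_force': array([ 0.43163198, -0.52678749, -0.10265398]), 'moment': array([-0.04591299,  0.05361376,  0.00546899]), 'grasp_force': 0.0, 'opening': 1.0039104683461884}
```

View pics/scene.png

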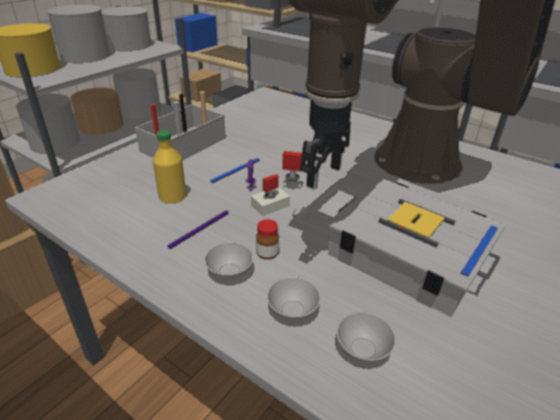

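View pics/side.png

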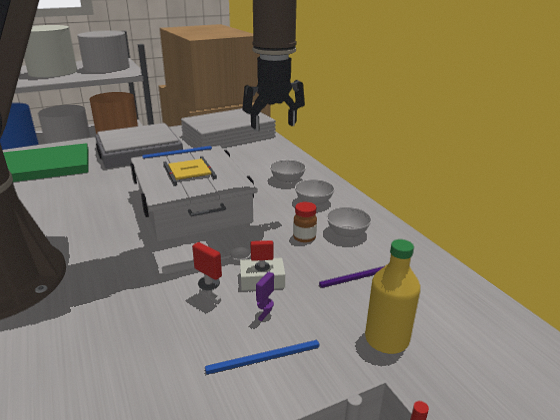

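The scene view holds three candidates:
- Red key in the white stand: scene (270,184), side (262,250).
- Larger red key, standing free: scene (292,160), side (207,260).
- Purple key: scene (251,175), side (265,290).

The one in the stand fits the description: it is red, the smaller of the two reds, and in the white stand. I'll confirm it in a crop and measure.

```bash
python3 - <<'E'
from h import *
import pickle;a=pickle.load(open("a.pkl","rb"))
def cloud(im,m):
    v,u=np.nonzero(m&(im["range_z"]>0));z=im["range_z"][v,u]
    p=cv2.undistortPoints(np.c_[u,v].astype(float).reshape(-1,1,2),im["K"],np.array(im["distortion"],float)).reshape(-1,2)
    return (np.c_[p,np.ones(len(p))]*z[:,None]-im["view"][:3,3])@im["view"][:3,:3]
for n,rois in {"scene":{"red":(255,170,290,200),"red2":(278,145,306,175),"yel":(380,195,450,245),"blue":(455,220,505,280),"stand":(245,180,295,215)},
  "side":{"red":(245,235,280,265),"red2":(188,238,228,285),"yel":(155,150,225,185),"blue":(135,140,215,165),"stand":(235,255,290,292)}}.items():
    im=a[n];hsv=cv2.cvtColor(im["color"],cv2.COLOR_RGB2HSV).astype(int);h,s,v=hsv[...,0],hsv[...,1],hsv[...,2]
    C={"red":((h<8)|(h>172))&(s>150)&(v>70),"yel":(abs(h-26)<8)&(s>150)&(v>100),"blue":(abs(h-110)<12)&(s>120),"stand":(s<40)&(v>150)}
    for k,(x0,y0,x1,y1) in rois.items():
        m=np.zeros(h.shape,bool);m[y0:y1,x0:x1]=C[k.rstrip("2")][y0:y1,x0:x1]
        P=cloud(im,m)
        if len(P)<5: print(n,k,len(P));continue
        zt={"red":0,"yel":112,"blue":98,"stand":34}.get(k)
        print(n,k,len(P),"lo",np.percentile(P,3,0).round(),"hi",np.percentile(P,97,0).round(),"mean",P.mean(0).round(1))
        if zt:
            Q=P[abs(P[:,2]-zt)<5][:,:2]
            if len(Q)>5: r=cv2.minAreaRect(Q.astype(np.float32));print("   rect",np.round(r[0],1),np.round(r[1],1),round(r[2],1))
        else:
            r=cv2.minAreaRect(P[:,:2].astype(np.float32));print("   rect",np.round(r[0],1),np.round(r[1],1),round(r[2],1))
c=lambda n,x,y,w,h:cv2.resize(a[n]["color"][y:y+h,x:x+w],(390,390),interpolation=cv2.INTER_CUBIC)
save(np.hstack([c("scene",235,140,80,80),c("side",180,225,110,110)]),"crop.png")
E
```

```text
scene red 170 lo [ 502. -239.   62.] hi [ 537. -222.   96.] mean [ 520.1 -229.8   80.7]
   rect [ 518.4 -231.1] [14.3 41.7] 69.5
scene red2 293 lo [ 394. -260.   69.] hi [ 417. -219.  118.] mean [ 407.2 -238.1   96.1]
   rect [ 551.8 -118.9] [403.4  50.3] 39.2
scene yel 955 lo [436. 111. 109.] hi [521. 201. 113.] mean [478.8 156.7 111.4]
   rect [477.4 154.9] [97.3 94.9] 87.4
scene blue 390 lo [393. 294. 101.] hi [579. 311. 105.] mean [492.9 302.4 103.3]
   rect [483.9 302.8] [ 13.6 199.1] 87.3
scene stand 821 lo [ 408. -338.   -3.] hi [ 572. -177.   35.] mean [ 500.2 -247.6   10.7]
   rect [ 515.1 -232.6] [62.6 90.3] 68.6
side red 409 lo [ 491. -248.   58.] hi [ 530. -230.   97.] mean [ 510.6 -239.5   79.5]
   rect [ 511.3 -237.8] [13.6 43. ] 68.3
side red2 748 lo [ 376. -272.   67.] hi [ 412. -222.  119.] mean [ 393.1 -251.1   96.2]
   rect [ 394.9 -243.9] [20.6 61.2] 25.3
side yel 558 lo [431. 105. 108.] hi [518. 194. 114.] mean [474.1 145.3 112.2]
   rect [475.3 151.7] [97.4 92.6] 87.8
side blue 209 lo [391. 290.  25.] hi [578. 513. 106.] mean [484.1 329.5  91.9]
   rect [483.4 302.4] [ 21.7 198.7] 87.2
side stand 771 lo [ 459. -283.   -1.] hi [ 595. -171.   36.] mean [ 525.3 -229.5   20.7]
   rect [ 513.1 -234.2] [61.8 89.7] 69.9
```

View pics/crop.png

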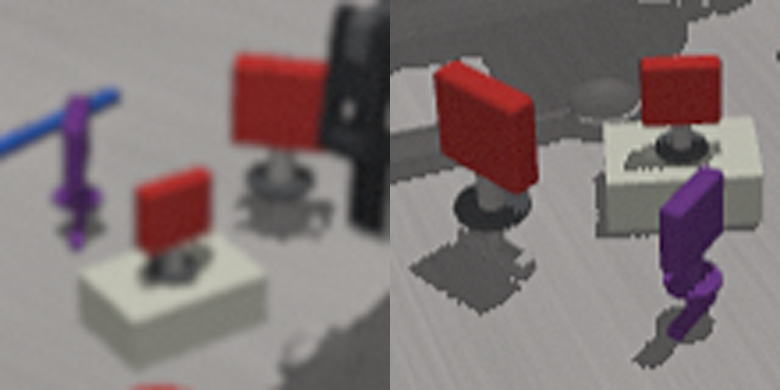

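View pics/wrist.png

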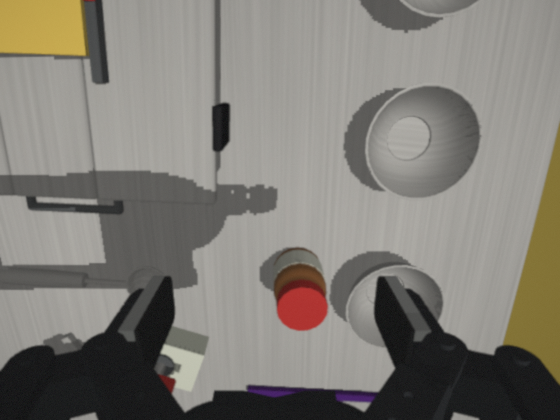

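The crop confirms it: the smaller red handle is in the white stand at about (514,-234), with its long axis at about -21°. The wrist view shows the stand at (185,355) and the yellow plate at the upper left (40,25). I'll go above the key with the fingertips still over 200 mm up, then turn and look.

```bash
python3 -m creep '[[[-39,-22.5,0],[0,0,0],0],[[-39,-22.5,0],[0,0,0],0],[[-39,-22.5,0],[0,0,0],0],[[-39,-22.5,0],[0,0,0],0],[[-39,-22.5,0],[0,0,0],0],[[-39,-22.5,0],[0,0,0],0],[[0,0,0],[0,0,-7.7],0],[[0,0,0],[0,0,-7.7],0],[[0,0,0],[0,0,-7.7],0],[[0,0,0],[0,0,-7.7],0],[[0,0,0],[0,0,-7.7],0],[[0,0,0],[0,0,-7.7],0],[[0,0,0],[0,0,-7.7],0],[[0,0,0],[0,0,-7.7],0],[[0,0,0],[0,0,-7.7],0],[[0,0,0],[0,0,0],0],[[0,0,0],[0,0,0],0],[[0,0,0],[0,0,0],0]]'
python3 - <<'E'
from h import *
im=get_image("wrist");save(im["color"],"w2.png")
import pickle;a=pickle.load(open("a.pkl","rb"))
print("purple foot",cast(a["side"],[[266,315]],0),"jug",cast(a["side"],[[390,342]],0))
s=read_state();print(s["position"].round(1),s["tool_rot"].round(3).tolist(),s["joints"].round(2),s["wrist_force"].round(2))
hsv=cv2.cvtColor(im["color"],cv2.COLOR_RGB2HSV).astype(int);h,sa,v=hsv[...,0],hsv[...,1],hsv[...,2]
m=(((h<8)|(h>172))&(sa>150)&(v>50)).astype(np.uint8)
n,L,st,ce=cv2.connectedComponentsWithStats(m)
for i in range(1,n):
    if st[i,4]>100:
        c=max(cv2.findContours((L==i).astype(np.uint8),0,1)[0],key=cv2.contourArea).reshape(-1,2)
        q=c.astype(float)
        Z=im["range_z"][L==i];print(i,st[i],Z[Z>0].min())
        r=cv2.minAreaRect(cast(im,q,96)[:,:2].astype(np.float32));print("  z96 rect",r)
E
```

```text
clock: 1.95
position: [515.0, -234.0, 404.6]
tool_rot: [[-0.934, 0.357, -0.0], [0.357, 0.934, 0.0], [0.0, -0.0, -1.0]]
wrist_force: [1.0, -0.5, 0.0]
opening: 1.004
grasp_force: 0.0
purple foot [[ 475.91071911 -338.00443625    0.        ]] jug [[ 646.79164792 -496.34417862    0.        ]]
[ 515.  -234.   404.7] [[-0.935, 0.356, -0.0], [0.356, 0.935, 0.0], [0.0, 0.0, -1.0]] [-0.48  0.36  1.79 -0.    0.99 -1.69] [ 0.03 -0.35  1.05]
1 [ 165    2   78   85 3304] 225.43112
  z96 rect ((396.51837158203125, -241.64768981933594), (26.080028533935547, 64.28767395019531), 25.46360969543457)
2 [265 155  16  60 858] 281.8414
  z96 rect ((508.6471252441406, -232.13438415527344), (12.093859672546387, 49.3519401550293), 69.46684265136719)
3 [ 415  269   55   52 1968] 122.276215
  z96 rect ((658.7796020507812, -123.04627990722656), (55.954254150390625, 39.702518463134766), 16.22345542907715)
```

View pics/w2.png

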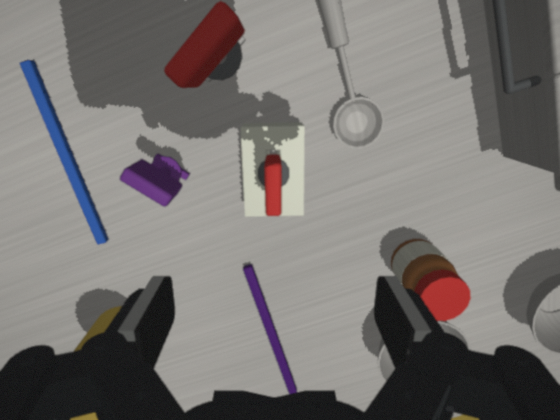

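The wrist view confirms it: the slender red handle at (273,185) lies centred between the fingers and along the tool's x. The larger key (205,45) and the purple one (155,180) are clear of the finger path. Descend and grip.

```bash
python3 -m creep '[[[0,0,25],[0,0,0],0],[[0,0,25],[0,0,0],0],[[0,0,25],[0,0,0],0],[[0,0,25],[0,0,0],0],[[0,0,25],[0,0,0],0],[[0,0,20],[0,0,0],0],[[0,0,15],[0,0,0],0],[[0,0,14],[0,0,0],0],[[0,0,0],[0,0,0],0],[[0,0,0],[0,0,0],120],[[0,0,0],[0,0,0],255],[[0,0,0],[0,0,0],255],[[0,0,0],[0,0,0],255],[[0,0,0],[0,0,0],255],[[0,0,0],[0,0,0],255],[[0,0,0],[0,0,0],255],[[0,0,0],[0,0,0],255],[[0,0,0],[0,0,0],255]]' 50
python3 -m creep '[[[0,0,0],[0,0,0],255],[[0,0,0],[0,0,0],255],[[0,0,0],[0,0,0],255]]'
```

```text
clock: 3.8
position: [515.1, -234.1, 231.1]
tool_rot: [[-0.935, 0.353, 0.0], [0.353, 0.935, -0.0], [-0.001, -0.0, -1.0]]
wrist_force: [-1.1, -0.9, 6.8]
opening: 0.159
grasp_force: 54.5
clock: 4.1
position: [515.1, -234.0, 231.0]
tool_rot: [[-0.935, 0.353, 0.0], [0.353, 0.935, -0.0], [-0.001, -0.0, -1.0]]
wrist_force: [-1.5, -0.2, 5.9]
opening: 0.156
grasp_force: 54.5
```

The key is held: opening 0.16 (about 13–14 mm) at 54 N. Now lift, travel beside the plate, line up with the pan and look.

```bash
python3 -m creep '[[[0,0,-10],[0,0,0],255],[[0,0,-20],[0,0,0],255],[[0,0,-28],[0,0,0],255],[[0,0,-28],[0,0,0],255],[[0,0,-28],[0,0,0],255],[[0,0,-28],[0,0,0],255],[[0,0,-28],[0,0,0],255],[[0,0,0],[0,0,0],255],[[0,0,0],[0,0,0],255]]' 
python3 -m creep '[[[6,20,0],[0,0,0],255],[[12,41,0],[0,0,0],255],[[12,41,0],[0,0,0],255],[[12,41,0],[0,0,0],255],[[12,41,0],[0,0,0],255],[[12,41,0],[0,0,0],255],[[12,41,0],[0,0,0],255],[[12,41,0],[0,0,0],255],[[12,41,0],[0,0,0],255],[[7,26,0],[0,0,0],255],[[0,0,0],[0,0,-6],255],[[0,0,0],[0,0,-6],255],[[0,0,0],[0,0,-6],255],[[0,0,0],[0,0,0],255],[[0,0,0],[0,0,0],255],[[0,0,0],[0,0,0],255]]'
python3 - <<'E'
from h import *
import pickle
a={n:get_image(n) for n in("scene","side","wrist")};pickle.dump(a,open("b.pkl","wb"))
save(a["wrist"]["color"],"w3.png")
c=lambda n,x,y,w,h:cv2.resize(a[n]["color"][y:y+h,x:x+w],(400,400),interpolation=cv2.INTER_CUBIC)
save(np.hstack([c("scene",370,120,120,120),c("side",130,60,130,130)]),"crop2.png")
E
```

```text
clock: 5.0
position: [514.9, -233.9, 401.5]
tool_rot: [[-0.935, 0.353, 0.001], [0.353, 0.935, -0.001], [-0.001, -0.0, -1.0]]
wrist_force: [0.8, 0.2, -1.0]
opening: 0.157
grasp_force: 53.5
clock: 6.6
position: [545.1, 154.3, 400.3]
tool_rot: [[-0.999, 0.05, -0.001], [0.05, 0.999, -0.0], [0.001, -0.0, -1.0]]
wrist_force: [-0.4, -0.8, -0.6]
opening: 0.156
grasp_force: 53.4
```

View pics/w3.png

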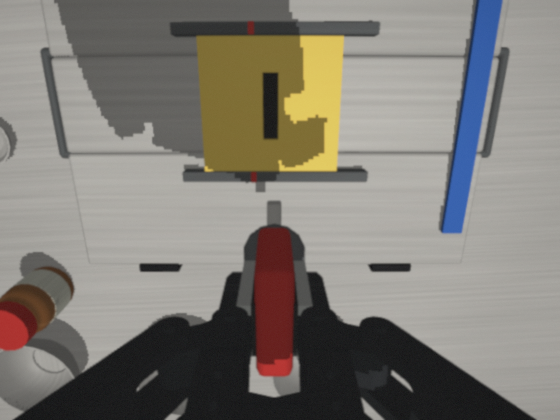

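View pics/crop2.png

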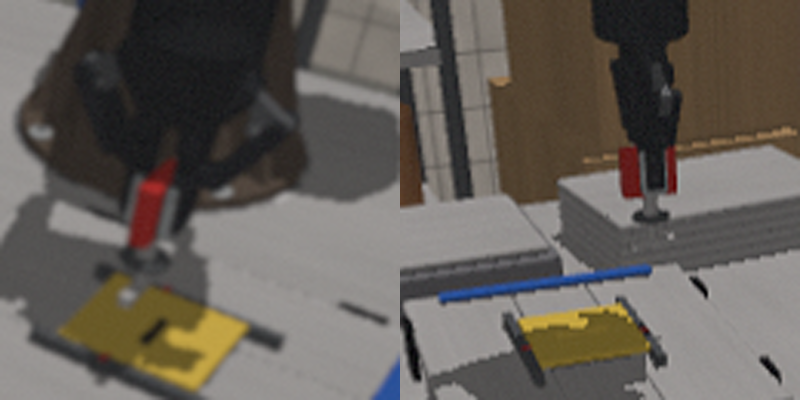

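The wrist view shows the slot clearly at (271,105), the index marks at (251,28) and (254,177), the blue strip on the right, and the held key upright, with its crossbar end at (274,205). Measure the slot and the key in the hand.

```bash
python3 - <<'E'
from h import *
import pickle
a=pickle.load(open("b.pkl","rb"));im=a["wrist"];s=read_state()
p=s["position"];R=s["tool_rot"]
hsv=cv2.cvtColor(im["color"],cv2.COLOR_RGB2HSV).astype(int);h,sa,v=hsv[...,0],hsv[...,1],hsv[...,2]
def rect(m,z,roi,name):
    x0,y0,x1,y1=roi;k=np.zeros(m.shape,np.uint8);k[y0:y1,x0:x1]=m[y0:y1,x0:x1]
    n,L,st,ce=cv2.connectedComponentsWithStats(k);i=1+st[1:,4].argmax()
    yy,xx=np.nonzero(L==i);P=cast(im,np.c_[xx,yy],z)[:,:2]
    r=cv2.minAreaRect(P.astype(np.float32));print(name,st[i],"mean",P.mean(0).round(1),"rect",np.round(r[0],1),np.round(r[1],1),round(r[2],1));return P.mean(0)
w=rect(v<50,112,(240,60,300,150),"slot")
rect((abs(h-26)<9)&(sa>120),112,(180,30,360,180),"plate")
red=((h<8)|(h>172))&(sa>130)&(v>50)
m1=rect(red,110,(240,18,262,36),"mark1");m2=rect(red,110,(240,168,266,185),"mark2")
red_=rect(red,p[2]-155+21,(240,220,310,380),"handle")
print("yaw pan from marks",np.degrees(np.arctan2(*(m2-m1)[::-1])),"lock",(m1+m2)/2)
yt=np.arctan2(R[1,1],R[0,1]);print("tool y angle",np.degrees(yt),"TCP",p)
# crossbar end columns rows 202..222
for r in range(200,222,4):
    c=im["color"][r,255:295].astype(int).sum(1)//3;print(r,c.tolist())
d=np.r_[w,0]-np.r_[p[:2],0];print("slot in tool xy",(R.T@d).round(1))
E
```

```text
slot [264  74  13  64 831] mean [475.6 155.5] rect [476.  155.4] [ 8.6 42.5] 87.2
plate [  197    35   147   137 17906] mean [473.6 155.7] rect [476.3 155.2] [97.4 91.7] 87.3
mark1 [248  22   6  13  74] mean [425.4 145.1] rect [425.5 145.2] [3.3 7.3] 86.2
mark2 [251 172   5   9  45] mean [525.7 140.1] rect [525.8 140.1] [3.  6.2] 86.3
handle [ 254  228   41  148 5404] mean [530.9 155.7] rect [532.3 155.6] [13.3 57.8] 87.3
yaw pan from marks -2.844683420313219 lock [475.56111211 142.63716631]
tool y angle 87.22574289721963 TCP [545.22049702 154.33064452 400.5882099 ]
200 [175, 173, 174, 174, 173, 174, 174, 172, 175, 174, 174, 171, 160, 149, 143, 140, 138, 140, 138, 138, 138, 138, 137, 138, 142, 154, 170, 175, 175, 174, 175, 175, 175, 176, 176, 176, 176, 175, 176, 176]
204 [172, 174, 172, 172, 173, 173, 173, 173, 172, 172, 167, 151, 117, 93, 88, 88, 89, 88, 90, 90, 90, 91, 90, 90, 89, 104, 141, 167, 174, 174, 173, 174, 173, 175, 174, 174, 175, 174, 174, 174]
208 [165, 164, 165, 165, 165, 166, 165, 166, 165, 165, 160, 145, 115, 98, 98, 96, 97, 97, 97, 98, 98, 96, 96, 96, 95, 103, 135, 161, 167, 167, 166, 168, 168, 166, 168, 167, 167, 167, 167, 167]
212 [168, 168, 168, 167, 167, 168, 168, 167, 167, 167, 164, 146, 116, 98, 96, 97, 97, 97, 96, 98, 96, 97, 96, 96, 96, 103, 136, 161, 168, 168, 168, 168, 168, 168, 168, 168, 168, 169, 169, 169]
216 [169, 170, 170, 171, 170, 169, 170, 171, 170, 169, 166, 148, 117, 99, 96, 97, 96, 98, 98, 98, 97, 97, 97, 95, 94, 103, 137, 165, 173, 173, 172, 172, 170, 171, 171, 171, 172, 173, 172, 173]
220 [171, 170, 171, 169, 171, 171, 170, 170, 170, 172, 166, 147, 117, 99, 97, 98, 96, 98, 98, 98, 97, 97, 97, 96, 95, 108, 140, 165, 171, 172, 171, 171, 172, 172, 172, 171, 173, 171, 172, 172]
slot in tool xy [69.6 -2.2  0. ]
```

```bash
python3 - <<'E'
from h import *
import pickle
im=pickle.load(open("b.pkl","rb"))["wrist"];s=read_state();p=s["position"];R=s["tool_rot"]
zf=p[2]-156-66;print("cam",(-im["view"][:3,:3].T@im["view"][:3,3]).round(1),"TCP",p.round(1))
print([int(im["color"][r,270:278].mean()) for r in range(192,208)])
for px,z in(((273.7,199.5),zf),((273.7,202.5),zf+8),((273.7,215),zf+8)):
    w=cast(im,[px],z)[0];print(px,w.round(1),"in tool",(R.T@(w-p)).round(1))
print("expected at TCP proj",project(im,[[p[0]-20*.9988,p[1]+20*.048,zf],[p[0]-19.98,p[1]+.97,zf+8]]).round(1))
E
```

```text
cam [461.5 159.  367.7] TCP [545.2 154.3 400.6]
[173, 174, 174, 172, 172, 172, 172, 166, 138, 103, 85, 84, 89, 95, 96, 97]
(273.7, 199.5) [522.7 155.9 178.6] in tool [ 22.5   0.4 222. ]
(273.7, 202.5) [521.8 155.9 186.6] in tool [ 23.4   0.5 214. ]
(273.7, 215) [529.  155.6 186.6] in tool [ 16.2   0.5 214. ]
expected at TCP proj [[272.9 203.8]
 [272.9 208.6]]
```

The key sits at about (+2.9, +0.5) in the tool and the slot at (69.6, -2.2), so the shift is (66.7, -2.7). Go above the slot with the foot about 10 mm over the plate, then look.

```bash
python3 -m creep '[[[17,-1,0],[0,0,0],255],[[17,-1,0],[0,0,0],255],[[17,-0.7,0],[0,0,0],255],[[15.7,0,0],[0,0,0],255],[[0,0,15],[0,0,0],255],[[0,0,15],[0,0,0],255],[[0,0,15],[0,0,0],255],[[0,0,11],[0,0,0],255],[[0,0,0],[0,0,0],255],[[0,0,0],[0,0,0],255],[[0,0,0],[0,0,0],255]]'
python3 - <<'E'
from h import *
import pickle
a={n:get_image(n) for n in("wrist","side","scene")};pickle.dump(a,open("c.pkl","wb"))
save(cv2.resize(a["wrist"]["color"][120:330,170:390],(786,600),interpolation=cv2.INTER_CUBIC)[:, :],"w4.png")
im=a["wrist"];print(project(im,[[476,155.4,112],[476-23,155.4+1.1,112],[476-20,155.4+1,122]]).round(1))
E
```

```text
clock: 7.85
position: [478.8, 154.9, 345.3]
tool_rot: [[-0.999, 0.047, 0.001], [0.047, 0.999, 0.0], [-0.001, 0.0, -1.0]]
wrist_force: [0.0, 0.6, -1.3]
opening: 0.154
grasp_force: 53.4
[[273.4 224.1]
 [273.4 187.8]
 [273.5 197.8]]
```

View pics/w4.png

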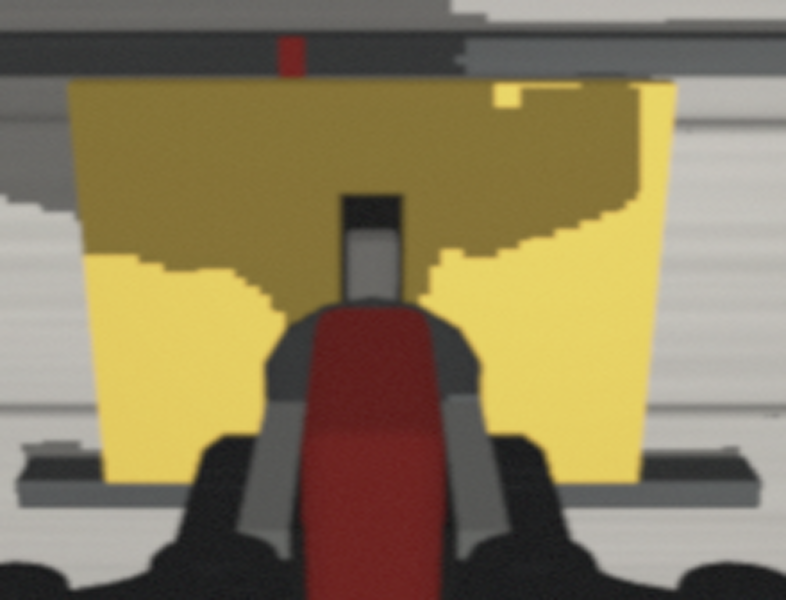

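The crossbar (centre column ≈373) lines up with the slot (≈372) and sits about 1.5 mm short of centre along the slot. Nudge it and lower gently.

```bash
python3 -m creep '[[[1,-0.2,2],[0,0,0],255],[[0,0,3],[0,0,0],255],[[0,0,3],[0,0,0],255],[[0,0,2],[0,0,0],255],[[0,0,1],[0,0,0],255],[[0,0,1],[0,0,0],255],[[0,0,1],[0,0,0],255],[[0,0,0],[0,0,0],255],[[0,0,0],[0,0,0],255]]'
```

```text
clock: 8.9
position: [477.5, 154.7, 331.7]
tool_rot: [[-0.999, 0.047, 0.0], [0.047, 0.999, -0.0], [-0.0, -0.0, -1.0]]
wrist_force: [-0.2, -0.4, -0.9]
opening: 0.154
grasp_force: 53.4
```

```bash
python3 -m creep '[[[0,0,1],[0,0,0],255],[[0,0,1],[0,0,0],255],[[0,0,1],[0,0,0],255],[[0,0,1],[0,0,0],255],[[0,0,1],[0,0,0],255],[[0,0,1],[0,0,0],255],[[0,0,1],[0,0,0],255],[[0,0,0],[0,0,0],255],[[0,0,0],[0,0,0],255]]'
python3 -m creep '[[[0,0,1],[0,0,0],255],[[0,0,1],[0,0,0],255],[[0,0,1],[0,0,0],255],[[0,0,1],[0,0,0],255],[[0,0,0],[0,0,0],255],[[0,0,0],[0,0,0],255]]'
```

```text
clock: 9.8
position: [477.5, 154.7, 324.7]
tool_rot: [[-0.999, 0.047, -0.0], [0.047, 0.999, -0.0], [0.0, -0.0, -1.0]]
wrist_force: [0.5, -0.0, -1.7]
opening: 0.161
grasp_force: 53.4
clock: 10.4
position: [477.5, 154.7, 320.7]
tool_rot: [[-0.999, 0.047, 0.0], [0.047, 0.999, 0.0], [-0.0, 0.0, -1.0]]
wrist_force: [-1.8, -0.4, 3.0]
opening: 0.152
grasp_force: 54.0
```

In the slot and on the sprung pad. Push down to about 22 mm depth.

```bash
python3 -m creep '[[[0,0,1],[0,0,0],255],[[0,0,1],[0,0,0],255],[[0,0,1],[0,0,0],255],[[0,0,1],[0,0,0],255],[[0,0,1],[0,0,0],255],[[0,0,1],[0,0,0],255],[[0,0,1],[0,0,0],255],[[0,0,1],[0,0,0],255],[[0,0,0],[0,0,0],255],[[0,0,0],[0,0,0],255]]'
python3 - <<'E'
from h import *
im=get_image("side")
hsv=cv2.cvtColor(im["color"],cv2.COLOR_RGB2HSV).astype(int)
m=((hsv[...,0]<8)|(hsv[...,0]>172))&(hsv[...,1]>150)&(hsv[...,2]>50);m[:90]=0;m[180:]=0;m[:,:160]=0;m[:,225:]=0
v,u=np.nonzero(m);P=np.array([depthpt(im,x,y) for x,y in zip(u,v)])
print(len(P),np.percentile(P,3,0).round(1),np.percentile(P,97,0).round(1))
E
```

```text
clock: 11.4
position: [477.5, 154.7, 312.8]
tool_rot: [[-0.999, 0.047, 0.0], [0.047, 0.999, 0.0], [-0.0, 0.0, -1.0]]
wrist_force: [-0.7, -0.4, 6.8]
opening: 0.155
grasp_force: 54.5
116 [452.6 139.5 139.9] [497.1 155.1 179. ]
```

Turning now about the key's axis, which is ~2.7 mm off the tool axis (so about (0.045,-0.234) mm of shift per 5°), after pressing 2.5 mm more.

```bash
python3 -m creep '[[[0,0,1],[0,0,0],255],[[0,0,1],[0,0,0],255],[[0,0,0.5],[0,0,0],255],[[0,0,0],[0,0,0],255],[[0.05,-0.23,0],[0,0,5],255],[[0.05,-0.23,0],[0,0,5],255],[[0.05,-0.23,0],[0,0,5],255],[[0.05,-0.23,0],[0,0,5],255],[[0,0,0],[0,0,0],255],[[0,0,0],[0,0,0],255]]'; python3 -c "
from h import *
s=read_state();print(s['moment'].round(2),s['wrist_force'].round(1))"
```

```text
clock: 12.45
position: [477.4, 153.9, 310.5]
tool_rot: [[-0.922, 0.386, 0.001], [0.386, 0.922, 0.0], [-0.001, 0.001, -1.0]]
wrist_force: [-0.1, 0.1, 7.9]
opening: 0.159
grasp_force: 54.7
[-0.04 -0.05 -0.03] [-0.1  0.1  7.9]
```

Turning freely, with no side force or moment. Continue the remaining 70°.

```bash
python3 -m creep '[[[0.05,-0.23,0],[0,0,5],255],[[0.05,-0.23,0],[0,0,5],255],[[0.05,-0.23,0],[0,0,5],255],[[0.05,-0.23,0],[0,0,5],255],[[0.05,-0.23,0],[0,0,5],255],[[0.05,-0.23,0],[0,0,5],255],[[0.05,-0.23,0],[0,0,5],255],[[0.05,-0.23,0],[0,0,5],255],[[0.05,-0.23,0],[0,0,5],255],[[0.05,-0.23,0],[0,0,5],255],[[0.05,-0.23,0],[0,0,5],255],[[0.05,-0.23,0],[0,0,5],255],[[0.05,-0.23,0],[0,0,5],255],[[0.05,-0.23,0],[0,0,5],255],[[0,0,0],[0,0,0],255],[[0,0,0],[0,0,0],255]]'; python3 -c "
from h import *
s=read_state();print(s['moment'].round(2),s['wrist_force'].round(1))"
```

```text
clock: 14.05
position: [474.5, 152.7, 310.5]
tool_rot: [[0.047, 0.999, 0.001], [0.999, -0.047, 0.0], [0.0, 0.001, -1.0]]
wrist_force: [0.4, -0.4, 8.5]
opening: 0.155
grasp_force: 54.7
[-0.09 -0.04 -0.03] [ 0.4 -0.4  8.5]
```

Quarter turn done. Raise slowly until the crossbar meets the catch.

```bash
python3 -m creep '[[[0,0,-1],[0,0,0],255],[[0,0,-1],[0,0,0],255],[[0,0,-1],[0,0,0],255],[[0,0,-1],[0,0,0],255],[[0,0,-1],[0,0,0],255],[[0,0,-1],[0,0,0],255],[[0,0,0],[0,0,0],255],[[0,0,0],[0,0,0],255]]'; python3 -c "
from h import *
s=read_state();print(s['moment'].round(2),s['wrist_force'].round(1))"
```

```text
clock: 14.85
position: [474.5, 152.7, 316.4]
tool_rot: [[0.047, 0.999, 0.001], [0.999, -0.047, 0.0], [0.0, 0.001, -1.0]]
wrist_force: [1.1, -0.8, 5.2]
opening: 0.157
grasp_force: 54.3
[-0.   -0.24 -0.02] [ 1.1 -0.8  5.2]
```

```bash
for i in 1 2; do python3 -m creep '[[[0,0,-0.5],[0,0,0],255],[[0,0,-0.5],[0,0,0],255],[[0,0,0],[0,0,0],255],[[0,0,0],[0,0,0],255]]' | grep -E "posi|force"; done
```

```text
position: [474.5, 152.7, 317.3]
wrist_force: [1.7, 0.8, 4.2]
grasp_force: 54.3
position: [474.4, 152.7, 318.3]
wrist_force: [2.9, 0.7, 4.9]
grasp_force: 54.2
```

```bash
python3 -m creep '[[[0,0.7,0],[0,0,0],255],[[0,0,0],[0,0,0],255],[[0,0,0],[0,0,0],255]]' | grep -E "posi|force";  python3 -c "
from h import *
s=read_state();print(s['moment'].round(2),s['wrist_force'].round(1))"
python3 -m creep '[[[0,0,-0.5],[0,0,0],255],[[0,0,-0.5],[0,0,0],255],[[0,0,0],[0,0,0],255],[[0,0,0],[0,0,0],255]]' | grep -E "posi|force"
python3 - <<'E'
from h import *
im=get_image("side");hsv=cv2.cvtColor(im["color"],cv2.COLOR_RGB2HSV).astype(int)
m=((hsv[...,0]<8)|(hsv[...,0]>172))&(hsv[...,1]>150)&(hsv[...,2]>50);m[:90]=0;m[180:]=0;m[:,:160]=0;m[:,225:]=0
v,u=np.nonzero(m);P=np.array([depthpt(im,x,y) for x,y in zip(u,v)])
print(len(P),np.percentile(P,3,0).round(1),np.percentile(P,97,0).round(1),P.max(0))
E
```

```text
position: [474.8, 152.6, 318.1]
wrist_force: [-1.9, 1.4, 4.1]
grasp_force: 54.3
[ 0.33  0.12 -0.06] [-1.9  1.4  4.1]
position: [474.8, 152.6, 319.1]
wrist_force: [-1.9, 1.4, 4.4]
grasp_force: 54.1
107 [466.6 128.4 144.7] [479.4 164.2 183.4] [525.97998244 169.26461861 183.54922015]
```

```bash
for i in 1 2; do python3 -m creep '[[[0,-0.15,-0.5],[0,0,0],255],[[0,0,-0.5],[0,0,0],255],[[0,0,0],[0,0,0],255],[[0,0,0],[0,0,0],255]]' | grep -E "posi|wrist_force"; python3 -c "
from h import *
s=read_state();print(s['moment'].round(2),s['wrist_force'].round(1))"; done
```

```text
position: [474.7, 152.6, 320.0]
wrist_force: [-1.7, 3.6, -1.8]
[0.41 0.22 0.03] [-1.7  3.6 -1.8]
position: [474.6, 152.6, 320.2]
wrist_force: [5.2, 3.2, -24.2]
[ 0.67 -0.95 -0.  ] [  5.2   3.2 -24.2]
```

The catch holds: the pull reads -24 N at TCP 320.2. Relax 0.8 mm, release, then retreat.

```bash
python3 -m creep '[[[0,0,0.8],[0,0,0],255],[[0,0,0],[0,0,0],255],[[0,0,0],[0,0,0],255]]' 20 | grep -E "posi|force"
python3 -m creep '[[[0,0,0],[0,0,0],180],[[0,0,0],[0,0,0],120],[[0,0,0],[0,0,0],60],[[0,0,0],[0,0,0],0],[[0,0,0],[0,0,0],0],[[0,0,0],[0,0,0],0],[[0,0,0],[0,0,0],0],[[0,0,0],[0,0,0],0]]'
python3 -m creep '[[[0,0,-5],[0,0,0],0],[[0,0,-15],[0,0,0],0],[[0,0,-25],[0,0,0],0],[[0,0,-25],[0,0,0],0],[[0,0,-25],[0,0,0],0],[[0,0,-25],[0,0,0],0],[[0,0,0],[0,0,0],0],[[0,0,0],[0,0,0],0],[[0,0,0],[0,0,0],0]]'
python3 - <<'E'
from h import *
im=get_image("side");w=get_image("wrist");sc=get_image("scene")
for n,i,x0,x1,y0,y1 in(("side",im,160,225,90,180),("scene",sc,390,450,170,225)):
    hsv=cv2.cvtColor(i["color"],cv2.COLOR_RGB2HSV).astype(int)
    m=((hsv[...,0]<8)|(hsv[...,0]>172))&(hsv[...,1]>150)&(hsv[...,2]>50);k=np.zeros_like(m);k[y0:y1,x0:x1]=m[y0:y1,x0:x1]
    v,u=np.nonzero(k&(i["range_z"]>0));P=np.array([depthpt(i,x,y) for x,y in zip(u,v)])
    print(n,len(P),np.percentile(P,3,0).round(1),np.percentile(P,97,0).round(1))
c=lambda i,x,y,s:cv2.resize(i["color"][y:y+s,x:x+s],(400,400),interpolation=cv2.INTER_CUBIC)
save(np.hstack([c(im,130,70,130),cv2.resize(w["color"],(400,400))]),"fin.png")
E
```

```text
position: [474.6, 152.6, 320.2]
wrist_force: [2.7, 3.0, -14.7]
grasp_force: 51.7
clock: 18.3
position: [474.6, 152.6, 320.4]
tool_rot: [[0.047, 0.999, -0.0], [0.999, -0.047, -0.0], [-0.0, -0.0, -1.0]]
wrist_force: [-0.4, -0.3, -0.4]
opening: 1.003
grasp_force: 0.0
clock: 19.2
position: [474.3, 152.6, 439.8]
tool_rot: [[0.047, 0.999, -0.001], [0.999, -0.047, -0.0], [-0.0, -0.001, -1.0]]
wrist_force: [-0.3, -1.1, -0.5]
opening: 0.996
grasp_force: 0.0
side 133 [466.2 129.5 111. ] [483.  174.9 184.1]
scene 322 [475.4 136.  147.7] [484.5 175.5 184.9]
```

View pics/fin.png

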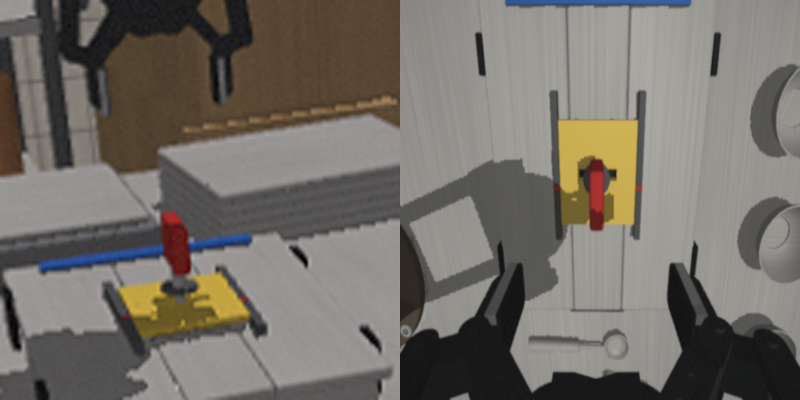

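The key stands upright at side-crop pixel (176,240). Its crossbar is a quarter turn from the slot, the handle centre is about 52 mm above the plate, and the gripper is clear. Hand in.

```bash
python3 -c "
from bench import hand_in
print(hand_in())"
```

```text
the job is handed in; nothing more can be done
None
```

The job is handed in: the red T-key is locked in the plate a quarter turn from the slot, standing upright by itself, with the gripper well clear; no verdict was returned.

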